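Slide the supply box's shelf board home into its notches

TASK

The shelf board of the nurse's supply box has been left slid back along its rails. Push it along the rails over the medicine compartment (the end with the small brown vials) until it drops into its four locating notches and sits level and still on the rails, then take the fingers away. Only slide it: do not lift the board or force it, and leave the pill jar, spray bottle, inhaler and stamp where they are.

Things in the scene. Friction and masses are not known exactly. Their poses are not given: they have to be found in the camera images.
- supply_box: Open-topped white laminate box fixed to the desk, 366 long (its x axis) x 252 wide x 115 mm high, walls 8 mm. Origin on the desk surface; inside it spans x -190 to +160, y -118 to +118 mm; x points along the rails towards the end with the brown vials. Stock inside is lower than 70 mm, so behind the board and between the rails there is free room for fingers above that height.
- notch (a point): Middle between the two rails at the rear pair of notches, at rail-top height (90 mm above the desk), box x = -8 mm. Rails: aluminium, 16 mm wide, along both long walls, level. Each has two notches 20 mm long, 9 mm deep, at box x = -8 and +128 mm, hidden under the board at the start. Axes as the box.
- shelf_board: Loose grey laminate board, 170 mm along the rails (its x, same way as the box's x) x 230 wide x 10 thick, 0.4 to 0.8 kg, inside the box across both rails, 3 mm play each side. Under it two cross battens, 14 mm long, 7 mm deep, 68 mm either side of the middle. Origin: centre of the panel's underside: 97 mm above the desk while it slides, 90 mm at home, where it lies at box x = 60 mm, 3 mm play.
- rear_edge (a point): Middle of the board's rear edge face (board x = -85 mm, half-way up its 10 mm thickness), the face to push towards +x. It starts 45 to 110 mm short of home; home is 17 mm behind notch. At least 55 mm free between it and the box's end wall. Sliding takes 2 to 6 N; once dropped 7 mm into the notches it stops dead. Over 40 N is forcing.
- pill_jar: White pill jar, 40 mm across and 50 mm high, loose, standing on the floor of the box's rear (-x) compartment with its top 58 mm above the desk. Origin: centre of its base. To be left alone.
- spray_bottle: Spray bottle, white, 74 mm across and 205 mm high with a trigger head, loose, standing on the desk 45 to 85 mm beyond the box's -x end. Origin: centre of its base. To be left alone.
- inhaler: Small blue inhaler, 100 mm long and 26 mm high, lying loose on the desk beside the box's long wall, on its +y side. Origin: under its middle. To be left alone.
- stamp: Black and grey self-inking stamp, 45 x 75 x 78 mm high, loose, standing on the desk beyond the box's +x end. Origin: centre of its base. To be left alone.

How it is judged (in metres and radians):
At the end, for the whole second after the job is handed in: The board lies level (within 0.02 rad) on the rails with both battens in the notches: its origin at x = 60 mm of the box within 5 mm, its underside 90 mm above the desk (87 to 92 mm), at rest; the pill jar, spray bottle, inhaler and stamp are within 20 mm of where they started (x of shelf_board in the frame of supply_box between 0.055 and 0.065 m and z of shelf_board in the frame of supply_box between 0.087 and 0.092 m and angle between shelf_board's own z axis and vertical below 0.02 rad and linear speed of shelf_board below 0.01 m/s and distance of each of pill_jar, spray_bottle, inhaler, stamp from where it was at the start of the episode below 0.02 m); the robot touches nothing.
It fails at once if the board is lifted off its rails (8 mm above sliding height) or tipped up (height (world z) of shelf_board above 0.105 m or angle between shelf_board's own z axis and vertical above 0.12 rad).
It fails at once if the board is forced: the fingers push on it with more than 40 N (contact force between the fingers and shelf_board above 40 N).
It fails at once if a bystander is moved more than 20 mm or tipped (distance of any of pill_jar, spray_bottle, inhaler, stamp from where it was at the start of the episode above 0.02 m or angle between any of pill_jar, spray_bottle's own z axis and vertical above 0.3 rad).
It also fails if it takes over 38 s, if anything falls off the work surface, if the arm or the gripper's body presses on something with over 40 N, if the wrist force passes 120 N, or if a joint passes its speed limit or range.

ROBOT

A 6-joint arm with a two-finger parallel gripper is mounted at the origin on the work surface. World frame = base frame: x ahead of the robot, y to its left, z up, the work surface at z = 0. Lengths are in mm, angles in rad, forces in N, time in s.
With the tool pointing down it reaches from about 350 to 775 mm from the base axis. Payload 7.3 kg.
Tool frame: the origin (TCP) lies between the finger pads; the fingertips stand 8 mm ahead of it and the grasp point (between the pads) lies 11 mm behind it; y points along the fingers, z is the direction in which the jaws open and shut, and the axes are right-handed (so a half turn about y gives the same grasp; the last joint's range is limited). The gripper opens to 92 mm and grips with 3 to 60 N. Pads are 19 mm wide; open, the fingers measure 130 mm over their backs; the gripper's body (75 mm by 190 mm) begins 47 mm behind the grasp point.
Start: joints at [-1.254, 0.342, 1.524, -0, 1.275, -0.146], TCP at [234.413, -469.782, 234.741] pointing down, gripper open.
Joint ranges: [-2.53, 2.53], [-0.77, 2.02], [0.04, 2.7], [-1, 4.14], [0.28, 2.66], [-3.11, 3.11]. Speed limits (rad/s): [2.57, 2.57, 3.14, 3.14, 3.14, 3.14].

INTERFACE

Orientations are given as [roll, pitch, yaw] about the fixed x, y, z axes, in that order (R = Rz(yaw) Ry(pitch) Rx(roll)).
In Python, from plant import bot, vision, job gives the robot as it stands. The module is installed in compiled form; this text tells all that it offers.
- The arm moves only by the tool arm_command, never from a script. Its argument "deltas" is a list of rows, each a list of 4 numbers: the shift along the tool's x, y, z in m, then the turn about the tool's y in degrees. In form: [[x, y, z, twist], ...]. A call has 1 to 5 rows; each row shifts and turns the commanded pose from where the row before left it, along the tool's axes as they then stand; what a row does not reach is not made up. A row lasts 1/10 s, in which the tool goes at most 50 mm and 8.59 degrees, less where a joint would pass 70% of its speed; a pose out of reach is approached as far as the arm can. A call is refused whole if a number of a shift passes 0.05 or a number of a turn 8.59, either way. A call with a gripper value outside its range is refused whole. "claw" is the closure in counts, from 0 (fully open) to 255 (shut), set as the call begins (left out, the last holds). The fingers move at their own pace and stop on an object; the grip force is fixed at half the most. Time passes only in rows, so rows that do not move let the fingers close. It gives the time, the measured TCP pose, the force and the opening at its end, in the units of the state.
- bot.get_obs(): the state, without advancing time (a new reading comes with each control period).
- vision.capture(name): name is "side" or "top" or "wrist"; returns a dict with "img" (480x640x3 uint8, red, green, blue), "camera_matrix" (3x3 intrinsics, pixels), "dist_coeffs" ([k1, k2, p1, p2, k3] as OpenCV has them; the pictures are not rectified), "world_to_cam" (4x4, takes a point from world to camera coordinates); the wrist camera has in their place "mount" (4x4, takes a point from camera to tool coordinates, whose origin is the TCP and whose axes are the tool frame's). Camera axes: x right, y down, z forward; pixel columns grow to the right and rows downward; lengths in mm; the calibration is good to about 2 mm. A picture is of the moment at which its call begins: read the wrist's pose just before it. There is no depth.
- job.close_job(): hands the job in, once; it reports no verdict.
Trained networks look in a picture, given as the dict that the camera call returned (one of the last four; its "shot" number tells which), for a name from the list of things; names that differ only in an ending like _2 or _b are one class to them, and where a whole thing is asked for, a point or a joint stands for the part that bears it (a point fixed in the world has none). Each returns a list of dicts, best first, with "confidence" (0 to 1); they miss things now and then, are a little off and sometimes report something else, mostly with a low value. They report only what shows in the picture. A call takes as long as a camera call.
- vision.find_in(picture, name): "xyz" ([x, y, z] in mm, in the coordinates of the camera as it stood for that picture, good to about 4 mm: the middle of the surface that is visible of it).
- vision.regions_of(picture, name): "mask" (480x640 bool, what is visible of it).
The state is a dict: "time": time; "joint_positions": joint angles; "dq": joint speeds; "tau": joint torques, N m; "tool_pos": TCP position; "tcp_rot": TCP orientation; "contact_force": force on the tool from outside, world axes, zero at the start; "moment": the same for the moment, N m; "grip_width": finger opening in mm.
Only numpy, scipy, OpenCV 4.12 (cv2) and the standard library are available. Lean on these libraries where they do the work, as an engineer would, in place of code of your own. Each camera call takes 0.05 s, during which the arm holds its last target. There are 200 camera calls.

## Working session

There is one attempt and no reset: what is moved stays moved. The work goes in short steps, Python scripts to look and compute and a tool call to move; the robot and the scene stay as the last step left them, time stands still between calls to the robot, and variables do not carry over. Pictures are saved under pics/ and viewed, about 8 in all and at most 12, crops included, and the job is handed in when it is done.

Besides the shell and the picture viewer there is one more tool, called after "Call:" as a command line: name --pt "numbers of a row" for each row, then --argument value for the rest. arm_command: Moves the arm, as the interface text tells. Its arguments: {"type":"object","properties":{"deltas":{"type":"array","items":{"type":"array","items":{"type":"number"}}},"claw":{"type":"number"}},"required":["deltas"]}

```bash
mkdir -p pics
cat > h.py <<'E'
import numpy as np, cv2
from plant import bot, vision, job
def shot(n,f=None):
    o=bot.get_obs(); p=vision.capture(n)
    if f: cv2.imwrite('pics/'+f,p['img'][:,:,::-1])
    return o,p
def toworld(p,xyz): return (np.linalg.inv(p['world_to_cam'])@np.r_[xyz,1])[:3]
def pix2plane(p,uv,z):
    n=cv2.undistortPoints(np.float64(uv).reshape(-1,1,2),p['camera_matrix'],np.float64(p['dist_coeffs']))[:,0]
    M=np.linalg.inv(p['world_to_cam']); d=np.c_[n,np.ones(len(n))]@M[:3,:3].T; c=M[:3,3]
    return c+d*((z-c[2])/d[:,2])[:,None]
E
python3 - <<'E'
from h import *
o=bot.get_obs(); print({k:np.round(v,3) for k,v in o.items()})
for n in('top','side'):
    o,p=shot(n,n+'0.png')
    for t in('supply_box','shelf_board','pill_jar','spray_bottle','inhaler','stamp'):
        print(n,t,[(np.round(toworld(p,r['xyz'])),round(r['confidence'],2)) for r in vision.find_in(p,t)[:2]])
E
```

```text
{'time': np.float64(0.0), 'joint_positions': array([-1.254,  0.343,  1.525, -0.   ,  1.275, -0.146]), 'dq': array([-0.001, -0.   , -0.   ,  0.001, -0.   ,  0.001]), 'tau': array([ 2.0000e-03, -4.3124e+01, -2.4421e+01,  7.2000e-02,  5.6000e-02,
       -0.0000e+00]), 'tool_pos': array([ 234.294, -469.386,  234.044]), 'tcp_rot': array([-1.572,  0.   , -2.679]), 'contact_force': array([-0.872,  1.644,  0.512]), 'moment': array([ 0.039, -0.004, -0.026]), 'grip_width': np.float64(91.909)}
top supply_box [(array([542., 206.,  58.]), 0.92)]
top shelf_board [(array([565., 109., 104.]), 0.6)]
top pill_jar [(array([643.,  36.,  61.]), 0.63)]
top spray_bottle [(array([ 633., -127.,  135.]), 0.64)]
top inhaler [(array([403.,  20.,  26.]), 0.67)]
top stamp [(array([407., 317.,  74.]), 0.83)]
side supply_box [(array([519., 233.,  68.]), 0.74), (array([558., 122., 112.]), 0.44)]
side shelf_board [(array([557., 120., 102.]), 0.92)]
side pill_jar [(array([560., 124., 112.]), 0.53)]
side spray_bottle [(array([ 628., -126.,  126.]), 0.57)]
side inhaler [(array([394.,  33.,  20.]), 0.63)]
side stamp [(array([397., 333.,  67.]), 0.75), (array([394.,  36.,  22.]), 0.71)]
```

View pics/top0.png

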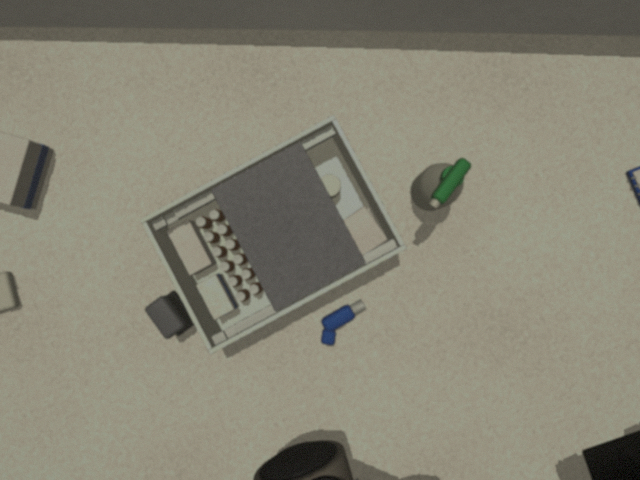

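View pics/side0.png

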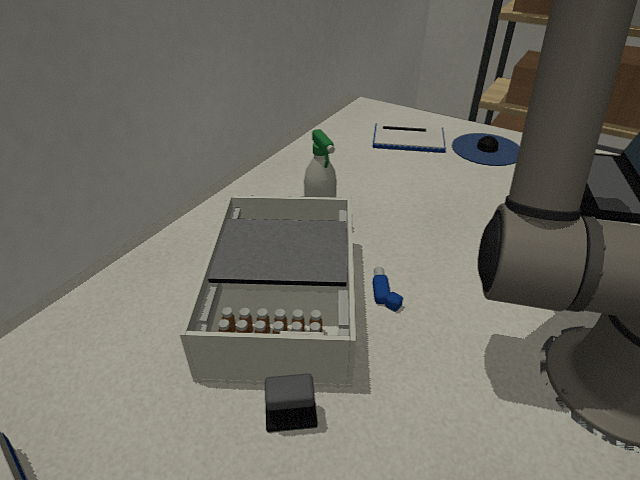

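The top view shows the box's outer rim corners near (335,122), (402,247), (211,350) and (147,220). The board's corners are near (302,143), (366,265), (277,311) and (213,184). The jar is partly under the rear edge at (331,184), the spray bottle is at (437,190), and the vials are at the lower left. The side view agrees.

Run:
```python
from h import *
o,p=shot('top')
B=pix2plane(p,[(335,122),(402,247),(211,350),(147,220)],115)
b=pix2plane(p,[(302,143),(366,265),(277,311),(213,184)],107)
print(B.round(),b.round())
L=np.linalg.norm
print('box',L(B[0]-B[1]),L(B[1]-B[2]),L(B[2]-B[3]),L(B[3]-B[0]),'board',[L(b[i]-b[i-1]) for i in range(4)])
m=vision.regions_of(p,'shelf_board')[0]['mask']
r=cv2.minAreaRect(np.argwhere(m)[:,::-1].astype(np.float32)); q=cv2.boxPoints(r); qb=pix2plane(p,q,107);print('mask',q.round(1),qb.round(1))
m2=vision.regions_of(p,'supply_box')[0]['mask']
q=cv2.boxPoints(cv2.minAreaRect(np.argwhere(m2|m)[:,::-1].astype(np.float32)));print('boxmask',q.round(1),pix2plane(p,q,115).round())
rear=(B[0]+B[1])/2; front=(B[2]+B[3])/2; x=(front-rear)/L(front-rear); y=np.cross([0,0,1],x)
x2=sum([B[3]-B[0],B[2]-B[1]]); a=np.arctan2(x2[1],x2[0]); c=B.mean(0)
org=c+15*x   # outer centre at box x=-15
print('yaw',a,np.degrees(a),'org',org.round(1))
print('board in box',[( (k-org)@x,(k-org)@y) for k in b])
for t in('pill_jar','spray_bottle'):
    w=toworld(p,vision.find_in(p,t)[0]['xyz']); print(t,(w-org)@x,(w-org)@y)
print(p['world_to_cam'].round(3))
```

```text
[[739.  33. 115.]
 [535. -81. 115.]
 [359. 228. 115.]
 [570. 341. 115.]] [[705.  87. 107.]
 [504. -23. 107.]
 [424. 122. 107.]
 [633. 235. 107.]]
box 234.00872694382966 354.77403487932065 239.09932040373954 351.11466257006714 board [np.float64(163.77744640746988), np.float64(229.4291637635691), np.float64(165.32934676704795), np.float64(236.93357872204857)]
mask [[209.4 189.5]
 [300.6 140.4]
 [366.2 262.3]
 [275.  311.4]] [[623.6 240.4 107. ]
 [709.1  90.  107. ]
 [508.2 -23.4 107. ]
 [423.8 125.2 107. ]]
boxmask [[136.2 219.2]
 [334.6 112. ]
 [408.5 248.7]
 [210.1 355.8]] [[571. 359. 115.]
 [756.  34. 115.]
 [532. -91. 115.]
 [350. 229. 115.]]
yaw 2.080921704807018 119.2280311826103 org [543.3 143.3 115. ]
board in box [(np.float64(-127.52794029886077), np.float64(-113.60008199254082)), (np.float64(-125.94847325047007), np.float64(115.8236449170656)), (np.float64(39.37182468606157), np.float64(114.09390719267097)), (np.float64(35.990032296866886), np.float64(-122.81553585735514))]
pill_jar -139.7757991667791 -34.97398906972829
spray_bottle -280.93854497161107 51.28018093635012
[[ 2.30000e-02 -1.00000e+00 -1.80000e-02  4.28010e+01]
 [-9.99000e-01 -2.20000e-02 -3.90000e-02  5.54301e+02]
 [ 3.80000e-02  1.90000e-02 -9.99000e-01  9.03273e+02]
 [ 0.00000e+00  0.00000e+00  0.00000e+00  1.00000e+00]]
```

Call:
arm_command --pt "0 -0.02 0 -8.5" --pt "0 -0.02 0 -8.5" --pt "0 -0.02 0 -8.5" --pt "0 -0.02 0 -8.5" --pt "0 -0.01 0 -8.5"

```text
time: 1.45
tool_pos: [234.6, -470.2, 326.6]
tcp_rot: [-1.569, -0.002, -1.931]
contact_force: [-0.4, 0.6, -0.3]
grip_width: 92.0
```

Call:
arm_command --pt "0 0 0 -8.5" --pt "0 0 0 -8.5" --pt "0 0 0 -8.5" --pt "0 0 0 -8.5" --pt "0 0 0 -8.5"

```text
time: 1.95
tool_pos: [234.4, -469.8, 324.7]
tcp_rot: [-1.571, -0.0, -1.189]
contact_force: [0.3, 0.1, -0.2]
grip_width: 91.9
```

Call:
arm_command --pt "0 0 0 -7.8" --pt "-0.015 0 0.037 0" --pt "-0.015 0 0.037 0" --pt "-0.015 0 0.037 0" --pt "-0.015 0 0.037 0"

```text
time: 2.45
tool_pos: [334.8, -343.8, 324.8]
tcp_rot: [-1.571, -0.0, -1.06]
contact_force: [1.3, -0.4, 0.4]
grip_width: 91.8
```

Call:
arm_command --pt "-0.015 0 0.037 0" --pt "-0.015 0 0.037 0" --pt "-0.015 0 0.037 0" --pt "-0.015 0 0.037 0" --pt "-0.015 0 0.037 0"

```text
time: 2.95
tool_pos: [459.5, -187.6, 324.9]
tcp_rot: [-1.571, -0.0, -1.059]
contact_force: [-0.0, -0.3, 0.2]
grip_width: 91.8
```

Call:
arm_command --pt "-0.015 0 0.039 0" --pt "-0.015 0 0.039 0" --pt "-0.015 0 0.039 0" --pt "-0.015 0 0.039 0" --pt "-0.015 0 0.039 0"

```text
time: 3.45
tool_pos: [592.9, -26.6, 324.8]
tcp_rot: [-1.571, -0.0, -1.059]
contact_force: [1.1, -0.7, 0.5]
grip_width: 92.2
```

Call:
arm_command --pt "-0.015 0 0.039 0" --pt "0 0 0 0"

```text
time: 3.65
tool_pos: [620.5, 8.2, 323.2]
tcp_rot: [-1.571, 0.002, -1.054]
contact_force: [-0.4, -0.6, -0.5]
grip_width: 92.1
```

```bash
cat >> h.py <<'E'
from scipy.spatial.transform import Rotation as Ro
def wrist(f=None):
    o,p=shot('wrist',f)
    T=np.eye(4); T[:3,:3]=Ro.from_euler('xyz',o['tcp_rot']).as_matrix(); T[:3,3]=o['tool_pos']
    p['world_to_cam']=np.linalg.inv(T@p['mount']); return o,p
E
python3 - <<'E'
from h import *
o,p=wrist('w1.png'); print(o['tool_pos'],o['tcp_rot'],p['mount'].round(2))
for t in('shelf_board','rear_edge','pill_jar','supply_box','spray_bottle'):
    print(t,[(toworld(p,r['xyz']).round(),round(r['confidence'],2)) for r in vision.find_in(p,t)[:2]])
E
```

```text
[620.54555714   8.19976387 323.24335387] [-1.57059044  0.00172956 -1.05442464] [[  -0.      0.97    0.25  -65.88]
 [   0.     -0.25    0.97 -149.77]
 [   1.      0.     -0.      1.29]
 [   0.      0.      0.      1.  ]]
shelf_board [(array([567., 111., 107.]), 0.91), (array([598.,  26.,  92.]), 0.25)]
rear_edge [(array([562., 120., 104.]), 0.6)]
pill_jar [(array([647.,  38.,  59.]), 0.6)]
supply_box [(array([601.,  28.,  88.]), 0.9)]
spray_bottle [(array([ 631., -122.,  143.]), 0.57), (array([601.,  26.,  92.]), 0.18)]
```

View pics/w1.png

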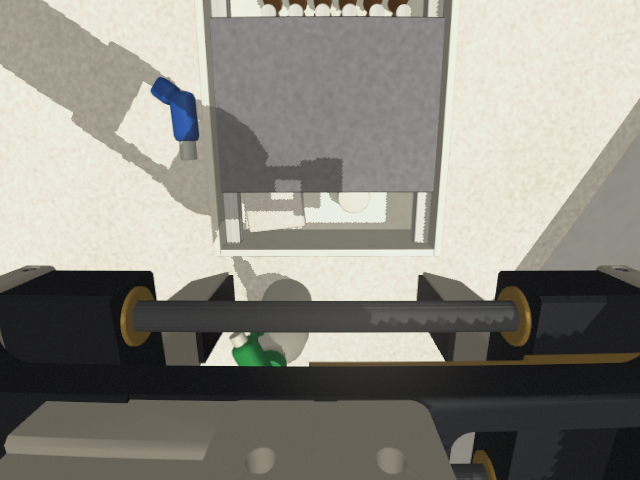

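The wrist view shows the board's rear top edge along row 191 (columns 221–433) and the rear wall rim at rows 249–256 (outer corners about (218,255) and (438,255)). Jar top at (354,201), inhaler at left, and the spray bottle under the fingers.

Run:
```python
from h import *
o,p=wrist()
e=pix2plane(p,[(221,191),(433,191),(443,17),(210,17)],107); w=pix2plane(p,[(218,255),(438,255),(222,249),(434,249)],115)
print(e.round(1),w.round(1))
d=e[2]+e[3]-e[0]-e[1]; print('yaw board',np.degrees(np.arctan2(d[1],d[0])), np.linalg.norm(d)/2, np.linalg.norm(e[0]-e[1]))
y=e[0]-e[1]; print('edge yaw-90',np.degrees(np.arctan2(y[1],y[0]))-90); y=w[0]-w[1]; print('wall',np.degrees(np.arctan2(y[1],y[0]))-90,np.linalg.norm(y))
R=Ro.from_euler('xyz',o['tcp_rot']).as_matrix()
for k in np.r_[e,w]: print(((k-o['tool_pos'])@R).round(1))
```

```text
[[505.9 -26.3 107. ]
 [706.6  86.3 107. ]
 [622.  233.4 107. ]
 [423.4 122.1 107. ]] [[534.8 -90.4 115. ]
 [748.4  29.4 115. ]
 [535.7 -81.9 115. ]
 [740.6  33.  115. ]]
yaw board 119.50686149973328 169.76335316584093 230.11126707087288
edge yaw-90 -240.7130875257974
wall -240.70860535930132 244.95324615910462
[ -29.4  218.1 -112.3]
[-29.6 218.2 117.8]
[-199.3  218.1  115.8]
[-199.2  218.  -111.9]
[  40.7  210.2 -118.5]
[ 40.4 210.2 126.5]
[  33.7  210.1 -113.4]
[ 33.5 210.2 121.4]
```

Call:
arm_command --pt "0.002 0.04 0.003 0" --pt "0 0.04 0 0" --pt "0 0.04 0 0" --pt "0 0.03 0 0" --pt "0 0 0 0"

```text
time: 4.5
tool_pos: [619.5, 3.1, 170.6]
tcp_rot: [-1.578, 0.005, -1.06]
contact_force: [-0.4, 0.6, -0.6]
grip_width: 92.0
```

Call:
arm_command --pt "0 0.02 0 0" --pt "0 0.02 0 0" --pt "0 0.02 0 0" --pt "0 0.012 0 0" --pt "0 0 0 0"

```text
time: 5.0
tool_pos: [622.0, 3.4, 102.6]
tcp_rot: [-1.572, 0.0, -1.06]
contact_force: [-0.6, 0.1, -0.1]
grip_width: 92.0
```

Run:
```python
from h import *
shot('side','s2.png'); o,p=wrist('w2.png'); print(o['tool_pos'],o['contact_force'])
a=cv2.imread('pics/s2.png')[150:400,150:450]; b=cv2.imread('pics/w2.png')
cv2.imwrite('pics/c2.png',np.hstack([cv2.resize(a,(400,333)),cv2.resize(b,(444,333))])[:,:800])
```

```text
[622.57982683   3.42651752 103.61641791] [-0.54771648  0.39980645  0.17836815]
```

View pics/c2.png

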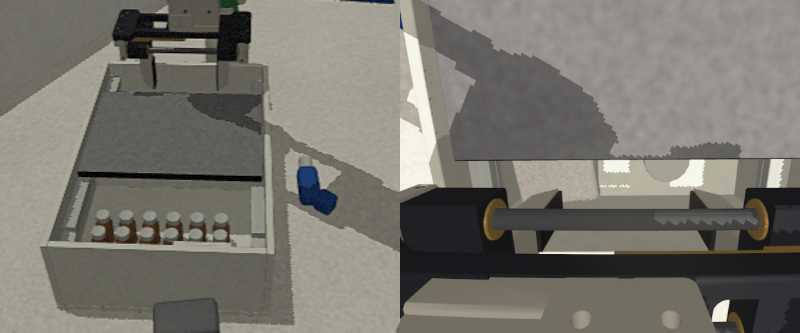

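The fingers are straddling the jar side, inside the gap and clear of the board edge and the wall. Next I lower them and then push.

Call:
arm_command --pt "0 0.0125 0 0" --pt "-0.005 0 0 0" --pt "-0.005 0 0 0" --pt "-0.004 0 0 0" --pt "0 0 0 0"

```text
time: 5.6
tool_pos: [615.2, 16.7, 90.5]
tcp_rot: [-1.571, -0.0, -1.058]
contact_force: [-0.2, 0.1, 0.0]
grip_width: 91.9
```

Call:
arm_command --pt "-0.003 0 0 0" --pt "-0.003 0 0 0" --pt "-0.003 0 0 0" --pt "-0.003 0 0 0" --pt "-0.003 0 0 0"

```text
time: 6.1
tool_pos: [608.3, 28.7, 90.3]
tcp_rot: [-1.571, -0.001, -1.059]
contact_force: [1.4, -2.6, 1.5]
grip_width: 91.9
```

Call:
arm_command --pt "-0.004 0 0 0" --pt "-0.004 0 0 0" --pt "-0.004 0 0 0" --pt "-0.004 0 0 0" --pt "-0.004 0 0 0"

```text
time: 6.6
tool_pos: [598.2, 46.7, 90.3]
tcp_rot: [-1.571, -0.0, -1.059]
contact_force: [1.5, -3.3, 0.2]
grip_width: 91.8
```

Call:
arm_command --pt "-0.005 0 0 0" --pt "-0.005 0 0 0" --pt "-0.005 0 0 0" --pt "-0.005 0 0 0" --pt "-0.005 0 0 0"

```text
time: 7.1
tool_pos: [585.8, 68.6, 90.3]
tcp_rot: [-1.571, -0.0, -1.059]
contact_force: [1.3, -3.6, 1.0]
grip_width: 91.8
```

Call:
arm_command --pt "-0.005 0 0 0" --pt "-0.005 0 0 0" --pt "-0.004 0 0 0" --pt "-0.003 0 0 0" --pt "-0.003 0 0 0"

```text
time: 7.6
tool_pos: [576.2, 85.9, 90.3]
tcp_rot: [-1.571, -0.0, -1.059]
contact_force: [1.8, -3.4, 1.1]
grip_width: 91.6
```

Run:
```python
from h import *
o,p=shot('top','t3.png'); print(o['tool_pos'],o['contact_force'])
print(vision.find_in(p,'shelf_board')[0]['confidence'])
cv2.imwrite('pics/c3.png',cv2.resize(p['img'][100:360,130:420,::-1],(669,600)))
```

```text
[576.18361218  85.86022004  90.27965895] [ 1.76741067 -3.41149067  1.10557788]
0.88
```

View pics/c3.png

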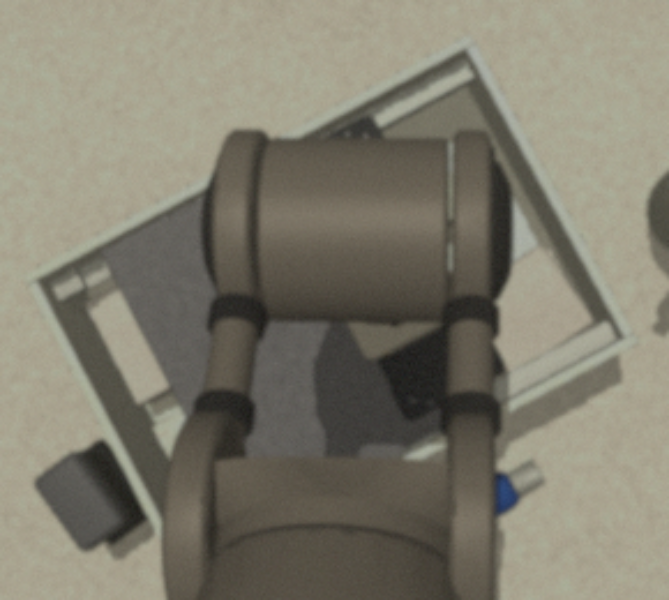

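The board is following squarely and the front notches are visible ahead of it at crop (95,272) and (160,405). I estimate about 29 mm to go, so I slow down from here.

Call:
arm_command --pt "-0.004 0 0 0" --pt "-0.004 0 0 0" --pt "-0.004 0 0 0" --pt "-0.003 0 0 0" --pt "-0.003 0 0 0"

```text
time: 8.2
tool_pos: [567.2, 101.7, 90.2]
tcp_rot: [-1.571, -0.0, -1.059]
contact_force: [0.9, -4.1, 0.9]
grip_width: 91.6
```

Call:
arm_command --pt "-0.002 0 0 0" --pt "-0.002 0 0 0" --pt "-0.002 0 0 0"

```text
time: 8.5
tool_pos: [564.4, 106.7, 90.2]
tcp_rot: [-1.571, -0.0, -1.059]
contact_force: [2.7, -3.4, 1.2]
grip_width: 92.3
```

Call:
arm_command --pt "-0.001 0 0 0" --pt "-0.001 0 0 0" --pt "-0.001 0 0 0"

```text
time: 8.8
tool_pos: [563.0, 109.3, 90.2]
tcp_rot: [-1.571, -0.0, -1.059]
contact_force: [2.5, -3.8, 0.9]
grip_width: 91.6
```

Call:
arm_command --pt "-0.001 0 0 0" --pt "-0.001 0 0 0"

```text
time: 9.0
tool_pos: [561.7, 111.3, 90.0]
tcp_rot: [-1.571, 0.001, -1.059]
contact_force: [2.3, -3.5, 0.6]
grip_width: 91.8
```

Call:
arm_command --pt "-0.001 0 0 0" --pt "-0.001 0 0 0"

```text
time: 9.2
tool_pos: [560.7, 112.8, 90.0]
tcp_rot: [-1.571, 0.0, -1.059]
contact_force: [2.8, -3.5, 0.2]
grip_width: 92.3
```

Call:
arm_command --pt "-0.001 0 0 0" --pt "-0.001 0 0 0"

```text
time: 9.4
tool_pos: [559.8, 114.5, 90.0]
tcp_rot: [-1.571, 0.0, -1.059]
contact_force: [2.1, -1.6, -0.8]
grip_width: 91.5
```

Run:
```python
from h import *
o,p=shot('side','s4.png'); print(o['tool_pos'],o['contact_force'])
a=p['img'][180:390,170:380,::-1]
o,q=wrist('w4.png')
cv2.imwrite('pics/c4.png',np.hstack([cv2.resize(a,(400,400)),cv2.resize(q['img'][:,:,::-1],(400,400))]))
```

```text
[559.76839077 114.5426457   89.96831764] [ 2.08334895 -1.55062756 -0.81284467]
```

View pics/c4.png

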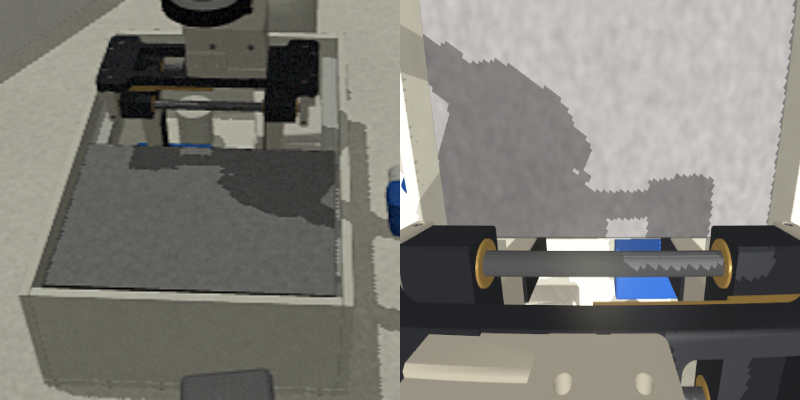

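The side view shows the board near the vial end. Its front edge is hidden by the end wall, so I can't tell from this picture whether it has dropped. The push force has fallen, so I'll probe with 1 mm steps.

Call:
arm_command --pt "-0.001 0 0 0" --pt "0 0 0 0"

```text
time: 9.7
tool_pos: [559.3, 115.5, 90.0]
tcp_rot: [-1.571, 0.0, -1.059]
contact_force: [1.5, -2.0, -1.3]
grip_width: 91.6
```

Call:
arm_command --pt "-0.001 0 0 0" --pt "0 0 0 0"

```text
time: 9.9
tool_pos: [559.0, 116.1, 90.1]
tcp_rot: [-1.571, -0.0, -1.059]
contact_force: [1.7, -3.1, -2.9]
grip_width: 91.7
```

Call:
arm_command --pt "0.003 0 0 0" --pt "0.01 0 0 0" --pt "0.01 0 0 0" --pt "0 0 0 0"

```text
time: 10.3
tool_pos: [571.2, 94.8, 90.3]
tcp_rot: [-1.57, -0.0, -1.061]
contact_force: [0.5, 0.1, -0.1]
grip_width: 91.7
```

Run:
```python
from h import *
o,p=shot('side','s5.png'); print(o['tool_pos'],o['contact_force'])
a=p['img'][180:390,170:380,::-1]
o,q=wrist('w5.png'); print(o['tool_pos'],o['tcp_rot'])
cv2.imwrite('pics/c5.png',np.hstack([cv2.resize(a,(380,400)),q['img'][40:440,60:480,::-1]]))
```

```text
[571.23873691  94.81507397  90.31355441] [ 0.5426966   0.12001218 -0.07247096]
[570.7305341   95.38229856  90.19615733] [-1.57061553e+00  4.37800804e-05 -1.06059871e+00]
```

View pics/c5.png

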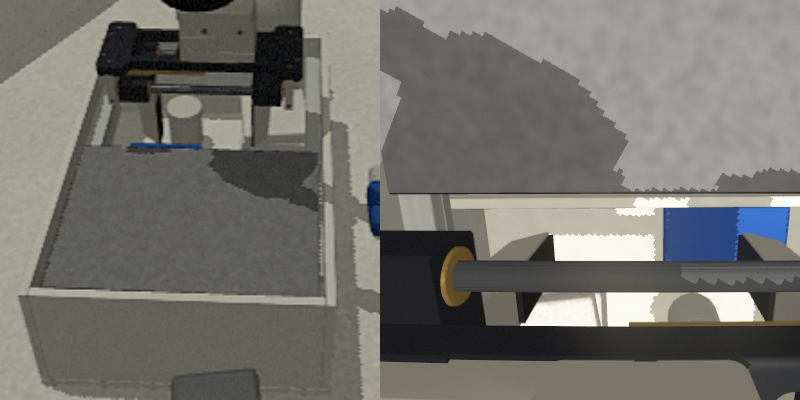

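Run:
```python
from h import *
o,p=wrist(); os_,s=shot('side')
m=vision.regions_of(p,'shelf_board')[0]['mask']; ms=vision.regions_of(s,'shelf_board')[0]['mask']
for c in range(60,620,40):
    r=np.where(m[:,c])[0]; print(c,r.max() if len(r) else None,end='; ')
r=np.where(m[228])[0]; print('\nrow228',r.min(),r.max())
org=np.array([606.2,30,0]); ax=np.array([np.cos(np.radians(119.3)),np.sin(np.radians(119.3)),0])
rr=228
for z in(100,103.5,107):
    k=pix2plane(p,[(r.min(),rr),(r.max(),rr),(250,233)],z); ss=pix2plane(s,[(345.7,259.8),(215.9,256.1)],z)
    print(z,'width',np.linalg.norm(k[0]-k[1]),'edge travel',(k[2]-org)@ax,'side width',np.linalg.norm(ss[0]-ss[1]),'travel',(ss-org)@ax)
```

```text
60 184; 100 235; 140 234; 180 234; 220 235; 260 234; 300 234; 340 234; 380 235; 420 235; 460 235; 500 233; 540 234; 580 233; 
row228 68 596
100 width 228.3696699773219 edge travel 109.08215642390635 side width 229.83688504695215 travel [109.59145966 110.01180468]
103.5 width 222.6579568241646 edge travel 109.87248093443104 side width 228.30884651879157 travel [113.63334623 114.05089665]
107 width 216.9462436710073 edge travel 110.66280544495574 side width 226.78080799063108 travel [117.67523281 118.08998862]
```

Both views fit a rear edge at z = 100 and a travel of about 109 mm. At that height the widths come out at 228 and 230 mm against a true 230 mm, so the rear has dropped. I retreat and check that the board is level.

Call:
arm_command --pt "0 -0.02 0 0" --pt "0 -0.04 0 0" --pt "0 -0.04 0 0" --pt "0 -0.05 0 0" --pt "0 -0.05 0 0"

```text
time: 11.1
tool_pos: [569.7, 96.5, 292.0]
tcp_rot: [-1.571, 0.0, -1.059]
contact_force: [0.6, -0.1, -0.0]
grip_width: 91.8
```

Call:
arm_command --pt "0.03 -0.03 0 0" --pt "0.03 0 0 0" --pt "0 0 0 0" --pt "0 0 0 0"

```text
time: 11.5
tool_pos: [599.4, 43.8, 319.6]
tcp_rot: [-1.572, 0.001, -1.06]
contact_force: [0.9, 0.3, 0.3]
grip_width: 91.9
```

Run:
```python
from h import *
o,p=wrist('w6.png'); print(o['tool_pos'],o['contact_force'])
for t in('shelf_board','pill_jar','spray_bottle','inhaler'):
    print(t,[(toworld(p,r['xyz']).round(),round(r['confidence'],2)) for r in vision.find_in(p,t)[:1]])
_,s=shot('side','s6.png')
for t in('stamp','inhaler','spray_bottle'): print(t,[(toworld(s,r['xyz']).round(),round(r['confidence'],2)) for r in vision.find_in(s,t)[:1]])
```

```text
[599.43042624  43.76542501 319.56915679] [0.87492701 0.25777862 0.31038163]
shelf_board [(array([530., 181.,  96.]), 0.74)]
pill_jar [(array([640.,  45.,  60.]), 0.81)]
spray_bottle [(array([ 630., -120.,  104.]), 0.6)]
inhaler [(array([402.,  26.,  21.]), 0.61)]
stamp [(array([395., 333.,  69.]), 0.91)]
inhaler [(array([396.,  33.,  24.]), 0.96)]
spray_bottle [(array([ 627., -129.,  128.]), 0.73)]
```

View pics/w6.png

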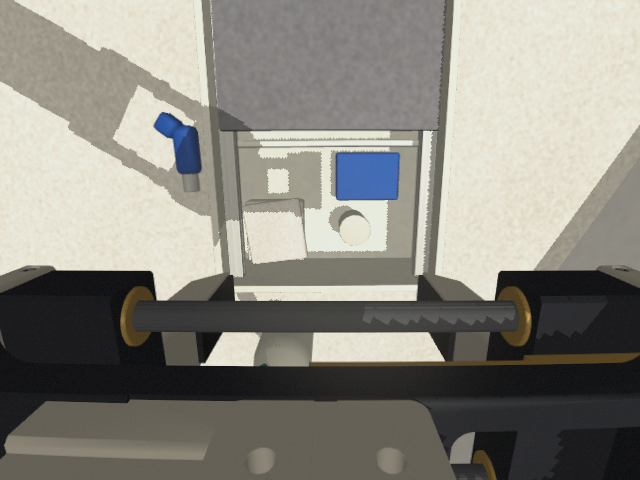

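View pics/s6.png

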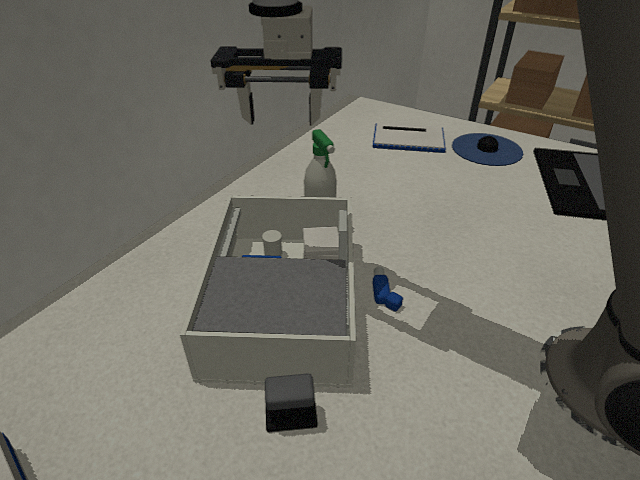

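The wrist view shows the rear edge along row 130, the rear wall rim around rows 279–286, and the jar standing at (354,228). Nothing in either view looks disturbed. I'll check the front end from further forward.

Call:
arm_command --pt "-0.04 0 0 0" --pt "-0.04 0 0 0" --pt "-0.04 0 0 0" --pt "-0.03 0 0 0" --pt "0 0 0 0"

```text
time: 12.45
tool_pos: [524.4, 177.8, 320.8]
tcp_rot: [-1.57, 0.001, -1.055]
contact_force: [0.7, -0.4, -0.6]
grip_width: 91.9
```

Run:
```python
from h import *
o,p=wrist('w7.png'); print(o['tool_pos'])
cv2.imwrite('pics/c7.png',cv2.resize(p['img'][0:300,150:500,::-1],(700,600)))
```

```text
[524.4082413  177.77935577 320.77223252]
```

View pics/c7.png

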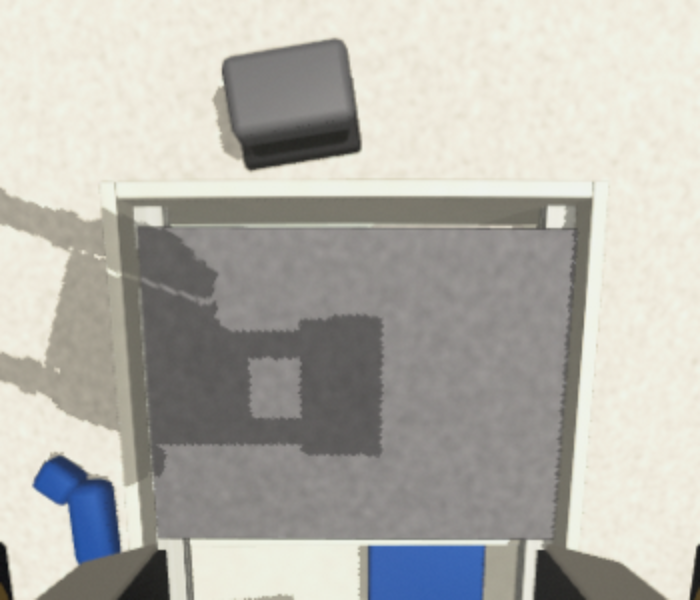

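The stamp is at top. The board's front edge is at crop row 229 (columns 137–576), its rear edge at row 539 (columns 158–553), and the outer front rim at row 182 (columns 102–607).

Run:
```python
from h import *
o,p=wrist(); R=Ro.from_euler('xyz',o['tcp_rot']).as_matrix()
f=[(218.5,114.5),(438,114.5)]; r=[(229,269.5),(426.5,269.5)]; w=[(201,91),(453.5,91)]
W=pix2plane(p,w,115); print('rim width',np.linalg.norm(W[0]-W[1])); X=lambda q:-((q.mean(0)-o['tool_pos'])@R)[0]
for z in(96,100,104,107):
    F,B=pix2plane(p,f,z),pix2plane(p,r,z)
    print(z,'wF',np.linalg.norm(F[0]-F[1]),'wR',np.linalg.norm(B[0]-B[1]),'len',X(F)-X(B),'front box x',168+X(F)-X(W))
```

```text
rim width 248.54326970163046
96 wF 230.59899098138837 wR 231.16541918865502 len 171.43591692933953 front box x 148.01431752462082
100 wF 228.13502179930634 wR 228.6953976745978 len 169.60411005881446 front box x 147.55420090502162
104 wF 225.67105261722435 wR 226.2253761605406 len 167.77230318828936 front box x 147.09408428542235
107 wF 223.82307573066274 wR 224.3728600249977 len 166.39844803539555 front box x 146.74899682072288
```

```bash
python3 -c "
from h import *
print(bot.get_obs()['contact_force'].round(1),job.close_job())"
```

```text
the job is handed in; nothing more can be done
[-0.9  0.3  0.5] None
```

I pushed the board along its rails until it dropped into the notches, then took the fingers away. I handed the job in at about 12.5 s of the 38 s allowed; it reported no verdict.

- **Push:** I used the open fingers on the rear edge. It took about 4 N, and no reading I took was above about 5 N.
- **Board position:** The last wrist picture puts the board's middle at box x of about 62.5 mm (55 to 65 allowed).
- **Board height and level:** Front and rear edges came out at the same height, with the top about 100 mm above the desk, as it should be at home. The board's length measures 169.6 mm at that height (true 170). Its width reads 228 mm (true 230), about the same error as the box rim, which reads 248.5 mm (true 252).
- **Disagreements:** I had estimated 102 mm of travel, but measured about 109 mm after the drop. The first estimate was probably a few mm off; both are within the 45 to 110 mm stated. I did not feel the hard stop as a force spike, so the drop is judged from the pictures.
- **Bystanders:** The camera checks put the jar, spray bottle, inhaler and stamp back at their starting places to within about 12 mm, mostly camera scatter, and nothing looks disturbed in the pictures. The arm ended clear of everything.

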